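Free the microphone boom at the radio desk

ROBOT

A 7-joint arm with a two-finger parallel gripper is mounted at the origin on the work surface. World frame = base frame: x ahead of the robot, y to its left, z up, the work surface at z = 0. Lengths are in m, angles in rad, forces in N, time in s.
With the tool pointing down it reaches from about 0.425 to 0.95 m from the base axis. Payload 4.7 kg.
Tool frame: the origin (TCP) lies on the centre line of the jaws, within the pads' length; the fingertips stand 19 mm ahead of it and the grasp point (between the pads) is the TCP (bot.tcp_to_tips is the z of the fingertips in the tool frame, in m); z points along the fingers, y is the line along which they close (so a half turn about z gives the same grasp; the last joint's range is limited). The gripper opens to 87 mm and grips with 3 to 60 N. Pads are 19 mm wide; open, the fingers measure 117 mm over their backs; the gripper's body (75 mm by 190 mm) begins 51 mm behind the grasp point.
Start: joints at [1.135, 0.469, -0.049, 1.532, 0.024, 1.141, -0.082], TCP at [0.267, -0.62, 0.242] pointing down, gripper open.
Joint ranges: [-2.59, 2.59], [-0.33, 1.99], [-1.39, 1.29], [0.1, 2.45], [-1.04, 4.18], [0.21, 1.99], [-2.66, 2.66]. Speed limits (rad/s): [2.57, 2.57, 3.14, 3.14, 3.14, 3.14, 3.14].

INTERFACE

Orientations are given as a rotation vector (axis times angle).
In Python, from workcell import bot gives the robot as it stands.
- The arm moves only by the tool servo_tool, never from a script. Its arguments are lists of equal length, an entry for each row: "xyz": the shift along the tool's x, y, z each as a share of 0.08 m, from -1 to 1, a list of three; "delta_rot": the turn, a rotation vector about the tool's x, y, z each as a share of 120 degrees, from -1 to 1, a list of three; "fingers": the closure, from 0 (fully open) to 1 (shut). In form: {"xyz": [[x, y, z], ...], "delta_rot": [[ax, ay, az], ...], "fingers": [fingers, ...]}. A call has 1 to 20 rows; each row is the pose to reach, as a shift and turn from the pose commanded when the call began, along the tool's axes at that moment; what a row does not reach only later rows make up. A row lasts 1/10 s, in which the tool goes at most 50 mm and 8.59 degrees, less where a joint would pass 70% of its speed; a pose out of reach is approached as far as the arm can. A call with a number of a shift or a turn outside -1 to 1 is refused whole. A call with a gripper value outside its range is refused whole. The fingers move at their own pace and stop on an object; the grip force is fixed at half the most. Time passes only in rows, so rows that repeat a pose let the fingers close. It gives the time, the measured TCP pose, the force, the opening and the grip force at its end, in the units of the state.
- bot.get_state(): the state, without advancing time (a new reading comes with each control period).
- bot.read_camera(name): name is "side" or "top"; returns a dict with "pixels" (384x512x3 uint8, blue, green, red), "z_map" (384x512 float32, m along the optical axis (not along the pixel's ray), 0 where there is no reading), "vfov" (degrees; the focal length in pixels is half the picture's height over the tangent of half this angle, whatever the lens; pixels are square), "cx", "cy" (the principal point, pixels), "dist_coeffs" ([k1, k2, p1, p2, k3] as OpenCV has them; the pictures are not rectified), "world_from_camera" (4x4, takes a point from camera to world coordinates). Camera axes: x right, y up, looking along -z (the intrinsics and any distortion apply to the point x, -y, -z); pixel columns grow to the right and rows downward; lengths in m; the calibration is good to about 2 mm. A picture is of the moment at which its call begins.
- bot.sign_off(): hands the job in; it is judged then, once.
Trained networks look in the newest picture that a camera, given by its name, has taken for a name from the list of things; names that differ only in an ending like _2 or _b are one class to them, and where a whole thing is asked for, a point or a joint stands for the part that bears it (a point fixed in the world has none). Each returns a list of dicts, best first, with "p" (0 to 1); they miss things now and then, are a little off and sometimes report something else, mostly with a low value. They report only what shows in the picture. A call takes as long as a camera call. They do not tell look-alikes from the thing itself.
- bot.find_in(name, camera): "rect" ([left, top, width, height] in pixels, round what is visible of it).
- bot.regions_of(name, camera): "region" (384x512 bool, what is visible of it) and "rect" ([left, top, width, height] in pixels, round what is visible of it).
- bot.spot_point(name, camera): "centre" ([column, row] in pixels: a listed point, or the origin of a listed thing).
The state is a dict: "t": time; "joints": joint angles; "dq": joint speeds; "tau": joint torques, N m; "tool_pos": TCP position; "eef_rot": TCP orientation; "contact_force": force on the tool from outside, world axes, zero at the start; "moment": the same for the moment, N m; "finger_gap": opening from 0.0 (shut) to 1.0 (fully open); "gripper_force": force on a finger pad.
Only numpy, scipy, OpenCV 4.12 (cv2) and the standard library are available. Lean on these libraries where they do the work, as an engineer would, in place of code of your own. Each camera call takes 0.05 s, during which the arm holds its last target. There are 200 camera calls.

TASK

Free the parked microphone boom for the operator. First take the blue tablet out of the dock's slot, where it blocks the latch, and lean it at a slant against the long front side of the oak chest, bottom edge on the desk and screen facing out, and let it go. Then pull the boom's red latch sideways against its spring, lift the boom's yellow coupler off the ball, and finish while still holding it up about 8 cm above its parked height; leave the other things on the desk where they are.

Things in the scene. Friction and masses are not known exactly. Their poses are not given: they have to be found in the camera images.
- dock: Fixed dark steel base plate 275 x 150 x 8 mm that carries the boom. Origin on the desk straight below the steel ball (30 mm, top 62 mm above the desk). x runs along the parked boom from the ball to its hinge, z up; the plate spans x -50 to 225 mm, y -100 to +50 mm. The hinge axis lies along y at x = 200 mm, z = 56 mm, between cheek plates 74 mm high.
- boom (a joint): Angle of the boom in rad: 0 = parked level, coupler over the ball; grows to 0.9 as the coupler end rises (80 mm up is about 0.41). It swings freely and falls back if let go (about 0.5 kg, some 3 N to lift at the coupler). It cannot rise while the latch bolt is under the ball.
- latch (a joint): Slide of the latch in m: 0 = latched, growing to 0.014 as the red tab is pulled to the dock's -y, towards the tablet slot. The ball is free beyond 0.008; pull to about 0.012 and keep it there while lifting. Spring: 3 N at 0, 8 N at 0.012; it snaps back if let go. The latch rides on the boom, so lifting by its tab lifts the boom.
- latch_grip (a point): Point to grasp on the red upright latch tab: 24 mm along the boom (x), 12 mm thick across it (y; grasp across this), 102 mm above the desk when parked, over the coupler's middle. The tab's top is 22 mm above the point; a steel strap 25 mm below it runs to the -y side. Axes as the dock's; moves with latch and boom.
- tablet_mid (a point): Centre of the blue-cased tablet, a rigid slab 190 mm wide (its x), 10 mm thick (its y), 140 mm high (its z, up), 0.4 kg. The black and light-blue screen is on its -y side. It starts upright in the dock's slot, axes as the dock's, lower edge 8 mm above the desk; grasp it across its thickness at the top edge, centre.
- tablet: The same tablet; origin at the centre of its lower edge face.
- chest: Fixed light oak chest 130 mm deep (x) x 180 mm wide (y) x 75 mm high with a dark line round it. Origin on the desk at the middle of the foot of its long front side, which faces its -x (towards the robot); the chest extends to +x. The tablet, taller than the chest, leans over its upper front edge.
- handmic: Black hand microphone 65 x 45 x 28 mm lying on the desk; origin under its centre. Bystander.
- can: Red drinks can, 66 mm diameter, 122 mm high; origin under its centre. Bystander.
- water: Clear water bottle with a green label, 64 mm diameter, 190 mm high; origin under its centre. Bystander.
- mug: Blue mug, 80 mm diameter, 90 mm high; origin under its centre. Bystander.
- torch: Black flashlight standing on its head, 38 mm diameter, 130 mm high; origin under its centre. Bystander.
- slot_floor (a point): Middle of the floor of the tablet's slot in the dock, 8 mm above the desk, at y = -70 mm of the dock. The slot is open at the top, runs along the dock's x, 12 mm wide between two rails 120 mm long whose tops are 26 mm above the desk. Axes as the dock's.
- coupler_top (a point): Middle of the top of the yellow coupler box (56 x 48 mm), 70 mm above the desk and straight over the ball when parked. The coupler is part of the boom, a 24 mm aluminium bar that runs to the hinge; a microphone 38 mm thick reaches 103 mm beyond this point, away from the hinge. Moves with the boom.
- latch_rod (a point): Rubber-tipped end of the rod (10 mm thick) that sticks out of the latch to the dock's -y side, 50 mm above the desk. It moves with the latch; 3.5 mm beyond it stands the stowed tablet, which so blocks the latch.
There are look-alikes about, which are no part of the job. Of the things that look like the tablet, the smallest one is meant.

How it is judged:
By the outcome, as a careful person would: the job done as asked, in the order asked, and still so for the second after the job is handed in, while the arm keeps its last pose, push and grip.
It also fails if it takes over 58 s, if anything falls off the work surface, if the arm or the gripper's body presses on something with over 40 N, if the wrist force passes 120 N, or if a joint passes its speed limit or range.

## Working session

There is one attempt and no reset: what is moved stays moved. The work goes in short steps, Python scripts to look and compute and a tool call to move; the robot and the scene stay as the last step left them, time stands still between calls to the robot, and variables do not carry over. Pictures are saved under pics/ and viewed, at most 10 in all, crops included, and the job is handed in when it is done.

Besides the shell and the picture viewer there is one more tool, called as name(argument=value, ...) on one line, values as JSON. servo_tool: Moves the arm, as the interface text tells. Shift numbers are shares of 0.08 m and turn numbers shares of 120 degrees, none past 1 either way. Its arguments: {"type":"object","properties":{"xyz":{"type":"array","items":{"type":"array","items":{"type":"number"}}},"delta_rot":{"type":"array","items":{"type":"array","items":{"type":"number"}}},"fingers":{"type":"array","items":{"type":"number"}}},"required":["xyz","delta_rot","fingers"]}

```bash
mkdir -p pics; ls; cat > h.py <<'E'
import numpy as np, cv2
from workcell import bot
from scipy.spatial.transform import Rotation as R
def cam(n,save=None):
    d=bot.read_camera(n)
    if save: cv2.imwrite('pics/'+save,d['pixels'])
    return d
def K(d):
    h=d['pixels'].shape[0]; f=h/2/np.tan(np.radians(d['vfov'])/2)
    return np.array([[f,0,d['cx']],[0,f,d['cy']],[0,0,1.]])
def cloud(d):
    h,w=d['z_map'].shape
    u,v=np.meshgrid(np.arange(w),np.arange(h))
    p=cv2.undistortPoints(np.stack([u,v],-1).reshape(-1,1,2).astype(float),K(d),np.array(d['dist_coeffs'],float)).reshape(h,w,2)
    z=d['z_map']; c=np.stack([p[...,0]*z,-p[...,1]*z,-z,np.ones_like(z)],-1)
    P=c@np.array(d['world_from_camera']).T
    P=P[...,:3]; P[z==0]=np.nan
    return P
def ray_at(d,uv,z0):
    p=cv2.undistortPoints(np.array(uv,float).reshape(1,1,2),K(d),np.array(d['dist_coeffs'],float)).ravel()
    T=np.array(d['world_from_camera']); r=T[:3,:3]@[p[0],-p[1],-1]; o=T[:3,3]
    return o+r*(z0-o[2])/r[2]
def proj(d,X):
    T=np.linalg.inv(np.array(d['world_from_camera'])); c=(T@np.append(X,1))[:3]; c=c*[1,-1,-1]
    return cv2.projectPoints(c.reshape(1,1,3),np.zeros(3),np.zeros(3),K(d),np.array(d['dist_coeffs'],float))[0].ravel()
def togo(target,st=None):
    "tool-axis shift in shares"
    st=st or bot.get_state(); Rt=R.from_rotvec(st['eef_rot'])
    return Rt.inv().apply(np.array(target)-st['tool_pos'])/0.08
E
python3 - <<'E'
from h import *
ims=[]
for n in('top','side'):
    d=cam(n,n+'0.png'); ims.append(d['pixels'])
    print(n,np.round(np.array(d['world_from_camera'])[:3],2).tolist(),d['vfov'])
    P=cloud(d)
    for nm in('dock','tablet','chest','handmic','can','water','mug','torch'):
        for r in bot.regions_of(nm,n)[:4]:
            if r['p']<.2: continue
            q=P[r['region']]; q=q[~np.isnan(q[:,0])]
            print(nm,round(r['p'],2),np.round(r['rect']).tolist(),np.round(np.median(q,0),3) if len(q) else '', np.round(np.percentile(q,2,axis=0),3), np.round(np.percentile(q,98,axis=0),3))
    for nm in('tablet_mid','latch_grip','slot_floor','coupler_top','latch_rod','chest','dock'):
        for r in bot.spot_point(nm,n)[:3]: print(nm,round(r['p'],2),np.round(r['centre'],1))
print(bot.get_state())
E
```

```text
pics
top [[-0.01, 1.0, -0.09, 0.38], [-1.0, -0.01, 0.01, 0.02], [0.01, 0.09, 1.0, 1.65]] 46.15022533637905
dock 0.62 [146.0, 167.0, 89.0, 50.0] [0.547 0.21  0.01 ] [ 0.464  0.081 -0.   ] [0.62  0.382 0.079]
tablet 0.97 [155.0, 234.0, 40.0, 75.0] [0.275 0.274 0.138] [ 0.166  0.225 -0.003] [0.39  0.327 0.191]
tablet 0.87 [294.0, 246.0, 67.0, 48.0] [ 0.267 -0.23   0.149] [ 0.205 -0.329  0.013] [ 0.332 -0.132  0.19 ]
tablet 0.61 [138.0, 201.0, 63.0, 15.0] [0.485 0.285 0.134] [0.472 0.202 0.003] [0.511 0.381 0.152]
chest 0.71 [264.0, 154.0, 55.0, 43.0] [ 0.6   -0.13   0.075] [ 0.538 -0.217  0.032] [ 0.669 -0.042  0.082]
chest 0.25 [145.0, 178.0, 89.0, 28.0] [0.562 0.271 0.068] [0.524 0.099 0.048] [0.591 0.391 0.123]
handmic 0.72 [212.0, 122.0, 19.0, 21.0] [0.769 0.123 0.027] [0.737 0.093 0.011] [0.8   0.152 0.035]
handmic 0.36 [103.0, 180.0, 17.0, 14.0] [0.566 0.507 0.074] [0.553 0.498 0.004] [0.582 0.526 0.135]
can 0.91 [236.0, 114.0, 17.0, 29.0] [0.759 0.037 0.119] [0.739 0.009 0.019] [0.796 0.067 0.128]
water 0.97 [295.0, 116.0, 22.0, 29.0] [ 0.748 -0.168  0.124] [ 0.729 -0.201  0.003]
[... 2355 characters left out ...]
ts': array([ 1.13509476,  0.46861286, -0.04860409,  1.53249616,  0.0241071 ,
        1.14096649, -0.08231785]), 'dq': array([-3.82328514e-04,  1.56686188e-04, -8.82631051e-06, -2.48937620e-04,
       -9.39485122e-05, -5.55360755e-04, -3.54587566e-04]), 'tau': array([ 7.05401135e-05, -5.07828391e+01, -8.07678583e-02, -2.36453229e+01,
       -6.13503344e-02,  3.11613211e-02,  1.16758451e-05]), 'tool_pos': array([ 0.26713425, -0.61992149,  0.24156582]), 'eef_rot': array([3.07674110e+00, 6.34584958e-01, 9.13550279e-05]), 'contact_force': array([-0.29625607, -0.19557396,  0.20065102]), 'moment': array([-0.01514756,  0.00808902, -0.00749018]), 'gripper_force': 0.0, 'finger_gap': 1.000559244541421}
```

```bash
python3 - <<'E'
import cv2,numpy as np
a=cv2.imread('pics/top0.png')[90:330,80:420];b=cv2.imread('pics/side0.png')
cv2.imwrite('pics/a.png',cv2.resize(a,None,fx=2.3,fy=2.3,interpolation=cv2.INTER_CUBIC))
cv2.imwrite('pics/b.png',cv2.resize(b[70:380,120:420],None,fx=1.9,fy=1.9,interpolation=cv2.INTER_CUBIC))
E
```

```text
(no output)
```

View pics/a.png

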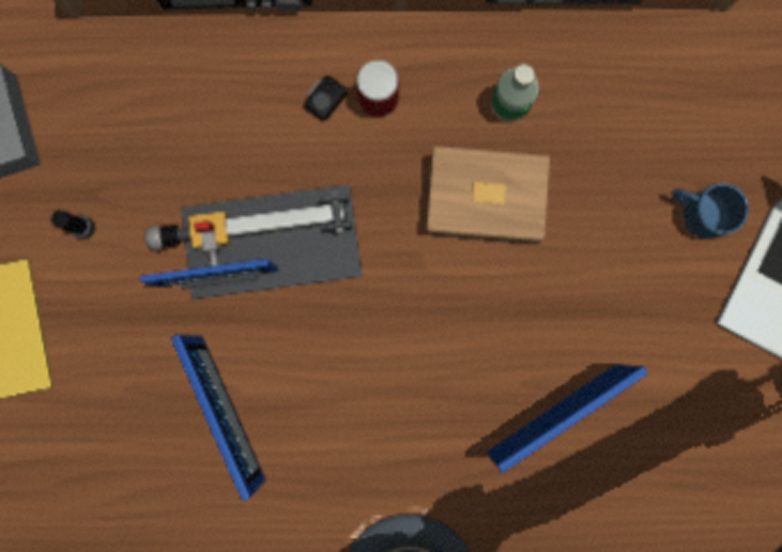

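View pics/b.png

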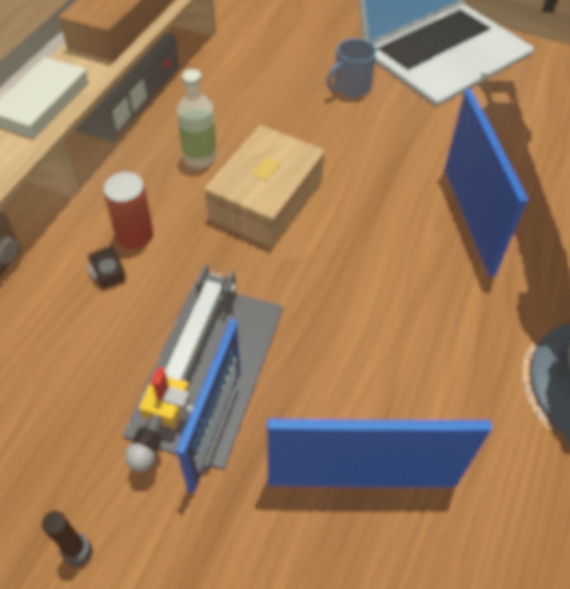

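The look-alikes for "tablet" in the top picture are at (176,268), (324,272) and (170,208). The last is the thin blue one standing in the dock slot, and it is visibly the smallest at about 190 mm against 240 and 230. The others are free-standing, larger slabs. Next I measure the poses and check the chosen one in a close crop.

```bash
python3 - <<'E'
from h import *
D={n:cam(n) for n in('top','side')}; C={n:cloud(d) for n,d in D.items()}
def pts(nm,lo,hi,box):
    out=[]
    for n in C:
        P=C[n].reshape(-1,3); b,g,r=D[n]['pixels'].reshape(-1,3).astype(int).T
        m=(P[:,2]>lo)&(P[:,2]<hi)&(P[:,0]>box[0])&(P[:,0]<box[1])&(P[:,1]>box[2])&(P[:,1]<box[3])
        if nm=='blue': m&=(b>r+40)
        if nm=='red': m&=(r>b+60)&(r>g+60)
        out.append(P[m])
    return out
def rep(nm,o):
    for n,q in list(zip(C,o))+[('both',np.vstack(o))]:
        if len(q)<5: print(nm,n,len(q)); continue
        (c,s,a)=cv2.minAreaRect(q[:,:2].astype(np.float32))
        vx,vy,x0,y0=cv2.fitLine(q[:,:2].astype(np.float32),cv2.DIST_HUBER,0,.001,.001).ravel()
        print(nm,n,len(q),'rect',np.round(c,4),np.round(s,4),round(a,2),'lineang',round(np.degrees(np.arctan2(vy,vx)),2),'mid',np.round([x0,y0],4),'zmax',round(q[:,2].max(),4))
rep('tablettop',pts('blue',.135,.16,(.45,.52,.15,.42)))
rep('chest',pts('',.068,.085,(.5,.7,-.25,0)))
rep('redtab',pts('red',.08,.14,(.5,.62,.2,.4)))
rep('decoytop',pts('blue',.178,.2,(.15,.42,.2,.36)))
rep('decoy2top',pts('blue',.178,.2,(.15,.42,-.36,-.1)))
for nm,z in(('coupler_top',.07),('latch_grip',.102),('slot_floor',.008),('tablet_mid',.078),('dock',0),('latch_rod',.05),('chest',0)):
    for n in D:
        for r in bot.spot_point(nm,n)[:3]:
            print(nm,n,round(r['p'],2),np.round(ray_at(D[n],r['centre'],z),3))
im=cv2.resize(D['side']['pixels'][195:340,130:290],None,fx=4,fy=4,interpolation=cv2.INTER_CUBIC)
cv2.imwrite('pics/c.png',im)
E
```

```text
tablettop top 172 rect [0.4865 0.2941] [0.0109 0.1882] 7.12 lineang -82.85 mid [0.4893 0.2684] zmax 0.1553
tablettop side 418 rect [0.4843 0.2949] [0.011  0.1884] 6.66 lineang -83.03 mid [0.4791 0.326 ] zmax 0.1522
tablettop both 590 rect [0.4852 0.2946] [0.0132 0.1894] 7.12 lineang -83.07 mid [0.4837 0.2989] zmax 0.1553
chest top 1790 rect [ 0.6067 -0.1311] [0.1811 0.1319] 84.49 lineang 83.29 mid [ 0.6057 -0.1302] zmax 0.0849
chest side 1716 rect [ 0.6026 -0.1315] [0.1852 0.1327] 84.25 lineang 84.82 mid [ 0.6005 -0.1249] zmax 0.0799
chest both 3506 rect [ 0.6042 -0.1316] [0.1851 0.1362] 84.13 lineang 84.35 mid [ 0.6032 -0.1276] zmax 0.0849
redtab top 26 rect [0.5564 0.3019] [0.0111 0.0225] 9.57 lineang 82.04 mid [0.5561 0.3024] zmax 0.1334
redtab side 88 rect [0.5541 0.3026] [0.0124 0.0244] 11.54 lineang -74.98 mid [0.5519 0.3032] zmax 0.1269
redtab both 114 rect [0.555  0.3028] [0.014  0.0245] 12.13 lineang -79.93 mid [0.5515 0.3053] zmax 0.1334
decoytop top 323 rect [0.276  0.2783] [0.2482 0.0145] 23.52 lineang 23.53 mid [0.2762 0.2776] zmax 0.1942
decoytop side 809 rect [0.2735 0
[... 520 characters left out ...]
upler_top side 0.84 [0.55 0.31 0.07]
latch_grip top 0.53 [0.564 0.308 0.102]
latch_grip side 0.49 [0.555 0.287 0.102]
slot_floor top 0.55 [0.471 0.296 0.008]
tablet_mid top 0.81 [0.481 0.296 0.078]
tablet_mid top 0.75 [ 0.255 -0.233  0.078]
tablet_mid top 0.7 [0.273 0.266 0.078]
tablet_mid side 0.97 [0.488 0.278 0.078]
tablet_mid side 0.97 [ 0.276 -0.257  0.078]
tablet_mid side 0.65 [0.271 0.263 0.078]
dock top 0.68 [0.557 0.289 0.   ]
dock side 0.95 [0.554 0.303 0.   ]
dock side 0.16 [0.774 0.031 0.   ]
latch_rod top 0.64 [0.494 0.29  0.05 ]
latch_rod side 0.56 [0.485 0.296 0.05 ]
chest top 0.87 [ 0.541 -0.126  0.   ]
chest top 0.32 [0.496 0.296 0.   ]
chest side 0.68 [ 0.528 -0.136  0.   ]
```

View pics/c.png

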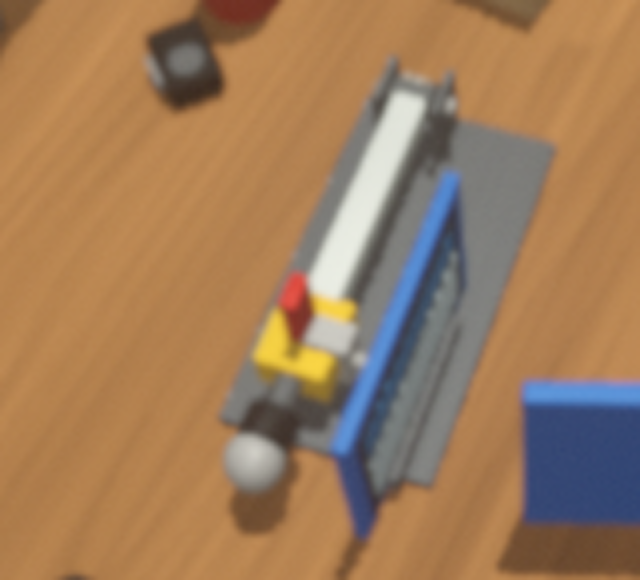

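servo_tool(xyz=[[0.5,-0.4,0],[1,-0.8,0],[1,-0.8,0]], delta_rot=[[0,0,0],[0,0,0],[0,0,0]], fingers=[0.2,0.4,0.5])

```text
t: 2.7
tool_pos: [0.3208, -0.5229, 0.2418]
eef_rot: [-3.07, -0.65, -0.006]
contact_force: [0.2, -0.3, 0.3]
finger_gap: 0.809
gripper_force: 0.0
```

servo_tool(xyz=[[0.5,-0.4,0],[1,-0.8,0],[1,-0.8,0]], delta_rot=[[0,0,0],[0,0,0],[0,0,0]], fingers=[0.5,0.5,0.5])

```text
t: 3.0
tool_pos: [0.3681, -0.4325, 0.242]
eef_rot: [-3.071, -0.651, -0.005]
contact_force: [0.1, -0.0, 0.2]
finger_gap: 0.549
gripper_force: 0.0
```

servo_tool(xyz=[[0.5,-0.4,0],[1,-0.8,0],[1,-0.8,0]], delta_rot=[[0,0,0],[0,0,0],[0,0,0]], fingers=[0.5,0.5,0.5])

```text
t: 3.3
tool_pos: [0.4156, -0.3423, 0.242]
eef_rot: [-3.071, -0.651, -0.005]
contact_force: [0.6, 0.0, 0.4]
finger_gap: 0.504
gripper_force: 0.0
```

servo_tool(xyz=[[0.5,-0.4,0],[1,-0.8,0],[1,-0.8,0]], delta_rot=[[0,0,0],[0,0,0],[0,0,0]], fingers=[0.5,0.5,0.5])

```text
t: 3.6
tool_pos: [0.4632, -0.2519, 0.2421]
eef_rot: [-3.071, -0.651, -0.005]
contact_force: [-0.1, 0.6, 0.3]
finger_gap: 0.502
gripper_force: 0.0
```

servo_tool(xyz=[[0.5,-0.5,0],[0.9,-1,0],[0.9,-1,0]], delta_rot=[[0,0,0],[0,0,0],[0,0,0]], fingers=[0.5,0.5,0.5])

```text
t: 3.9
tool_pos: [0.4961, -0.1505, 0.2421]
eef_rot: [-3.072, -0.649, -0.003]
contact_force: [-0.3, -0.2, -1.3]
finger_gap: 0.505
gripper_force: 0.0
```

servo_tool(xyz=[[0.3,-0.5,0],[0.5,-1,0],[0.5,-1,0]], delta_rot=[[0,0,0],[0,0,0],[0,0,0]], fingers=[0.5,0.5,0.5])

```text
t: 4.2
tool_pos: [0.4995, -0.0614, 0.242]
eef_rot: [-3.072, -0.649, -0.002]
contact_force: [0.2, 0.2, -0.6]
finger_gap: 0.501
gripper_force: 0.0
```

servo_tool(xyz=[[0.2,-0.5,0],[0.4,-1,0],[0.4,-1,0]], delta_rot=[[0,0,0],[0,0,0],[0,0,0]], fingers=[0.5,0.5,0.5])

```text
t: 4.5
tool_pos: [0.4971, 0.024, 0.2421]
eef_rot: [-3.072, -0.648, -0.002]
contact_force: [-0.3, 0.2, -1.0]
finger_gap: 0.497
gripper_force: 0.0
```

servo_tool(xyz=[[0.2,-0.5,0],[0.4,-1,0],[0.4,-1,0]], delta_rot=[[0,0,0],[0,0,0],[0,0,0]], fingers=[0.5,0.5,0.5])

```text
t: 4.8
tool_pos: [0.4947, 0.11, 0.2421]
eef_rot: [-3.072, -0.647, -0.003]
contact_force: [-0.6, 0.7, 0.4]
finger_gap: 0.498
gripper_force: 0.0
```

servo_tool(xyz=[[0.2,-0.5,0],[0.4,-1,0],[0.4,-1,0]], delta_rot=[[0,0,0],[0,0,0],[0,0,0]], fingers=[0.5,0.5,0.5])

```text
t: 5.1
tool_pos: [0.4923, 0.196, 0.242]
eef_rot: [-3.071, -0.646, -0.002]
contact_force: [-0.4, -0.2, -0.2]
finger_gap: 0.498
gripper_force: 0.0
```

servo_tool(xyz=[[0,0,0],[0,0,0],[0,0,0],[0,0,0],[0,0,0],[0,0,0],[0,0,0],[0,0,0],[0,0,0],[0,0,0]], delta_rot=[[0,0,-0.614],[0,0,-0.614],[0,0,-0.614],[0,0,-0.614],[0,0,-0.614],[0,0,-0.614],[0,0,-0.614],[0,0,-0.614],[0,0,-0.614],[0,0,-0.614]], fingers=[0.5,0.5,0.5,0.5,0.5,0.5,0.5,0.5,0.5,0.5])

```text
t: 6.1
tool_pos: [0.4935, 0.1888, 0.2413]
eef_rot: [2.085, 2.349, -0.001]
contact_force: [0.6, 0.4, -0.3]
finger_gap: 0.5
gripper_force: 0.0
```

servo_tool(xyz=[[0.5,0,0.2],[1,0.05,0.4],[1,0.05,0.4]], delta_rot=[[0,0,0],[0,0,0],[0,0,0]], fingers=[0.5,0.5,0.5])

```text
t: 6.4
tool_pos: [0.4849, 0.2752, 0.208]
eef_rot: [-2.074, -2.355, 0.001]
contact_force: [-0.4, 0.0, -0.1]
finger_gap: 0.501
gripper_force: 0.0
```

servo_tool(xyz=[[0.2,0,0],[0.2,0,0],[0.2,0,0]], delta_rot=[[0,0,0],[0,0,0],[0,0,0]], fingers=[0.5,0.5,0.5])

```text
t: 6.7
tool_pos: [0.4854, 0.2859, 0.2095]
eef_rot: [2.083, 2.35, -0.001]
contact_force: [0.5, 0.5, -0.4]
finger_gap: 0.501
gripper_force: 0.0
```

```bash
python3 - <<'E'
from h import *
for n in('top','side'):
    d=cam(n,n+'1.png'); P=cloud(d).reshape(-1,3); b,g,r=d['pixels'].reshape(-1,3).astype(int).T
    m=(b>r+40)&(P[:,2]>.135)&(P[:,2]<.16)&(P[:,0]>.45)&(P[:,0]<.52)&(P[:,1]>.15)&(P[:,1]<.42)
    print(n,m.sum(),cv2.minAreaRect(P[m][:,:2].astype(np.float32)))
print(bot.get_state()['tool_pos'],togo([.4865,.2845,.145]))
E
```

```text
top 52 ((0.49469491839408875, 0.22782912850379944), (0.01023857481777668, 0.054406099021434784), 5.406665325164795)
side 268 ((0.4810226857662201, 0.32485702633857727), (0.010886121541261673, 0.12855005264282227), 6.3214898109436035)
[0.48547071 0.28559499 0.20957263] [-0.01417803  0.01088158  0.80717856]
```

servo_tool(xyz=[[0,0,0.3],[0,0,0.55],[0,0,0.7],[0,0,0.8],[0,0,0.8]], delta_rot=[[0,0,0],[0,0,0],[0,0,0],[0,0,0],[0,0,0]], fingers=[0.5,0.5,0.5,0.5,0.5])

```text
t: 7.3
tool_pos: [0.4846, 0.2865, 0.1448]
eef_rot: [-2.083, -2.352, 0.002]
contact_force: [-0.6, -0.6, 0.3]
finger_gap: 0.499
gripper_force: 0.0
```

servo_tool(xyz=[[0,0,0],[0,0,0],[0,0,0],[0,0,0],[0,0,0],[0,0,0],[0,0,0],[0,0,0]], delta_rot=[[0,0,0],[0,0,0],[0,0,0],[0,0,0],[0,0,0],[0,0,0],[0,0,0],[0,0,0]], fingers=[0.6,0.7,0.8,0.9,1,1,1,1])

```text
t: 8.1
tool_pos: [0.485, 0.2873, 0.1458]
eef_rot: [2.082, 2.352, 0.001]
contact_force: [0.2, -1.2, 1.4]
finger_gap: 0.108
gripper_force: 30.0
```

servo_tool(xyz=[[0,0,-0.1],[0,0,-0.25],[0,0,-0.5],[0,0,-0.75],[0,0,-1],[0,0,-1]], delta_rot=[[0,0,0],[0,0,0],[0,0,0],[0,0,0],[0,0,0],[0,0,0]], fingers=[1,1,1,1,1,1])

```text
t: 8.7
tool_pos: [0.4853, 0.2885, 0.2285]
eef_rot: [2.081, 2.352, 0.007]
contact_force: [0.7, 0.4, -3.2]
finger_gap: 0.11
gripper_force: 30.0
```

servo_tool(xyz=[[0,0,-0.15],[0,0,-0.3],[0,0,-0.3],[0,0,-0.3]], delta_rot=[[0,0,0.05],[0,0,0.1],[0,0,0.104],[0,0,0.104]], fingers=[1,1,1,1])

```text
t: 9.1
tool_pos: [0.4841, 0.2869, 0.2486]
eef_rot: [-2.323, -2.115, 0.003]
contact_force: [0.4, 0.5, -5.3]
finger_gap: 0.111
gripper_force: 30.0
```

```bash
python3 - <<'E'
from h import *
s=bot.get_state();print(s['tool_pos'],R.from_rotvec(s['eef_rot']).as_matrix().round(3).tolist(),s['gripper_force'],s['finger_gap'])
for n in('side',):
    d=cam(n); P=cloud(d).reshape(-1,3); b,g,r=d['pixels'].reshape(-1,3).astype(int).T
    m=(b>r+40)&(P[:,2]>.08)&(P[:,2]<.26)&(P[:,0]>.44)&(P[:,0]<.54)&(P[:,1]>.15)&(P[:,1]<.42)
    q=P[m]; print(m.sum(),q.min(0),q.max(0),np.percentile(q,1,axis=0),np.percentile(q,99,axis=0))
E
```

```text
[0.48405632 0.28689986 0.2486262 ] [[0.094, 0.996, -0.001], [0.996, -0.094, -0.001], [-0.001, -0.001, -1.0]] 29.98833652061876 0.11058686190670237
495 [0.47416368 0.25209059 0.11734301] [0.4956529  0.38995634 0.25420507] [0.47652844 0.27690735 0.12711338] [0.49455968 0.38874037 0.25330427]
```

servo_tool(xyz=[[-0.25,0.03,0],[-0.6,0.1,0],[-1,0.17,0]], delta_rot=[[0,0,0],[0,0,0],[0,0,0]], fingers=[1,1,1])

```text
t: 9.45
tool_pos: [0.4898, 0.206, 0.2483]
eef_rot: [-2.32, -2.116, 0.003]
contact_force: [0.1, -1.0, -4.8]
finger_gap: 0.109
gripper_force: 30.0
```

servo_tool(xyz=[[-0.35,0.05,0],[-0.7,0.1,0],[-1,0.17,0]], delta_rot=[[0,0,0],[0,0,0],[0,0,0]], fingers=[1,1,1])

```text
t: 9.75
tool_pos: [0.4956, 0.1234, 0.2483]
eef_rot: [-2.324, -2.113, 0.004]
contact_force: [-0.1, 0.5, -3.7]
finger_gap: 0.109
gripper_force: 30.0
```

servo_tool(xyz=[[-0.35,0.05,0],[-0.7,0.1,0],[-1,0.17,0]], delta_rot=[[0,0,0],[0,0,0],[0,0,0]], fingers=[1,1,1])

```text
t: 10.05
tool_pos: [0.5014, 0.0427, 0.2484]
eef_rot: [-2.323, -2.113, 0.004]
contact_force: [0.1, -0.2, -4.2]
finger_gap: 0.112
gripper_force: 30.0
```

servo_tool(xyz=[[-0.35,0.05,0],[-0.7,0.1,0],[-1,0.17,0]], delta_rot=[[0,0,0],[0,0,0],[0,0,0]], fingers=[1,1,1])

```text
t: 10.35
tool_pos: [0.5073, -0.0382, 0.2483]
eef_rot: [-2.323, -2.112, 0.003]
contact_force: [0.5, -0.4, -4.0]
finger_gap: 0.114
gripper_force: 30.0
```

servo_tool(xyz=[[-0.35,0.05,0],[-0.7,0.1,0],[-0.95,0.15,0],[-1,0.17,0],[-1,0.17,0]], delta_rot=[[0,0,0],[0,0,0],[0,0,0],[0,0,0],[0,0,0]], fingers=[1,1,1,1,1])

```text
t: 10.85
tool_pos: [0.5137, -0.1176, 0.2486]
eef_rot: [-2.324, -2.111, 0.001]
contact_force: [0.3, 0.6, -4.3]
finger_gap: 0.114
gripper_force: 30.0
```

servo_tool(xyz=[[0,0,0],[0,0,0],[0,0,0],[0,0,0],[0,0,0]], delta_rot=[[0.05,0,0],[0.1,0,0],[0.15,0,0],[0.15,0,0],[0.15,0,0]], fingers=[1,1,1,1,1])

```text
t: 11.35
tool_pos: [0.5145, -0.1158, 0.2489]
eef_rot: [-2.139, -1.949, 0.306]
contact_force: [0.2, 0.6, -3.5]
finger_gap: 0.116
gripper_force: 30.0
```

```bash
python3 - <<'E'
from h import *
s=bot.get_state();print(s['tool_pos'],R.from_rotvec(s['eef_rot']).as_matrix().round(3).tolist(),s['contact_force'],s['finger_gap'])
ims=[]
for n in('side','top'):
    d=cam(n); C=cloud(d);P=C.reshape(-1,3); px=d['pixels'].reshape(-1,3).astype(int); b,g,r=px.T
    m=(P[:,2]>.068)&(P[:,2]<.085)&(P[:,0]>.5)&(P[:,0]<.7)&(P[:,1]>-.25)&(P[:,1]<0)&(r>b+20)
    q=P[m]; cx=np.array([.9952,-.0976]); cy=np.array([.0976,.9952]); s_=(q[:,:2]-[.5398,-.125])@np.c_[cx,cy]
    print(n,m.sum(),np.percentile(s_,[0.5,2,98,99.5],axis=0).round(4).tolist())
    m=(b>r+40)&(P[:,2]>.06)&(P[:,2]<.28)&(P[:,0]>.4)&(P[:,0]<.6)&(P[:,1]>-.25)&(P[:,1]<0)
    q=P[m]; w=(q[:,:2]-[.5398,-.125])@np.c_[cx,cy]; print('tab',m.sum(),w.min(0),w.max(0),q[:,2].min(),q[:,2].max())
    ims.append(d['pixels'])
cv2.imwrite('pics/d.png',np.hstack([cv2.resize(ims[0][80:260,190:340],None,fx=2.6,fy=2.6),cv2.resize(ims[1][120:300,230:380],None,fx=2.6,fy=2.6)]))
E
```

```text
[ 0.51445258 -0.11583511  0.24889488] [[0.093, 0.947, -0.307], [0.996, -0.088, 0.03], [0.001, -0.308, -0.951]] [ 0.18020344  0.56269088 -3.50898004] 0.11558209965403134
side 1349 [[-0.0018, -0.0892], [0.0011, -0.0831], [0.1259, 0.0901], [0.1282, 0.0913]]
tab 494 [-0.07306297 -0.07865235] [-0.02319934  0.11135453] 0.12717929708482423 0.2796224443145706
top 611 [[0.0021, 0.0267], [0.0042, 0.0298], [0.1292, 0.09], [0.1308, 0.0909]]
tab 119 [-0.06676893  0.03741838] [-0.02119979  0.10723727] 0.13499381445782555 0.25788639758180487
```

View pics/d.png

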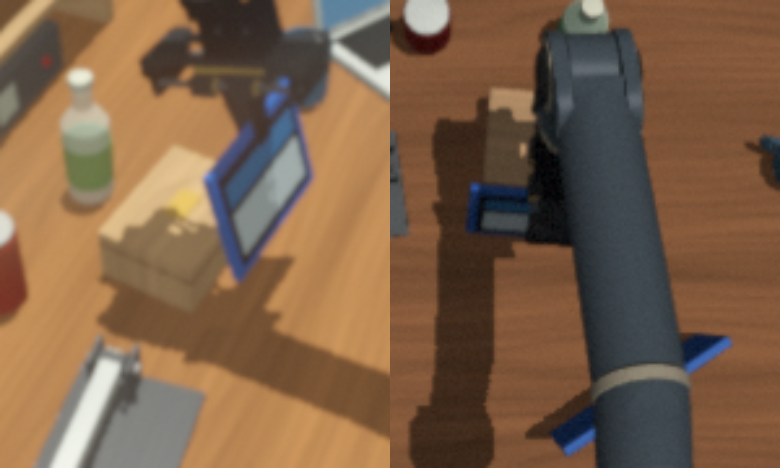

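servo_tool(xyz=[[-0.1,0.2,0.3],[-0.15,0.4,0.65],[-0.175,0.6,0.95],[-0.175,0.6,0.95]], delta_rot=[[0,0,0],[0,0,0],[0,0,0],[0,0,0]], fingers=[1,1,1,1])

```text
t: 11.85
tool_pos: [0.5326, -0.1339, 0.1599]
eef_rot: [-2.139, -1.942, 0.312]
contact_force: [-1.4, 0.6, -4.4]
finger_gap: 0.116
gripper_force: 30.0
```

servo_tool(xyz=[[0,0.12,0.12],[0,0.225,0.25],[0,0.225,0.25],[0,0.225,0.25]], delta_rot=[[0,0,0],[0,0,0],[0,0,0],[0,0,0]], fingers=[1,1,1,1])

```text
t: 12.25
tool_pos: [0.5459, -0.1343, 0.1382]
eef_rot: [-2.141, -1.946, 0.308]
contact_force: [-0.6, 0.0, -3.5]
finger_gap: 0.113
gripper_force: 30.0
```

```bash
python3 - <<'E'
from h import *
s=bot.get_state();print(s['tool_pos'],s['contact_force'],s['finger_gap'],'togo',togo([.5463,-.1327,.1323]))
for n in('side',):
    d=cam(n); C=cloud(d);P=C.reshape(-1,3); px=d['pixels'].reshape(-1,3).astype(int); b,g,r=px.T
    cx=np.array([.9952,-.0976]); cy=np.array([.0976,.9952])
    m=(b>r+40)&(P[:,2]<.2)&(P[:,0]>.4)&(P[:,0]<.6)&(P[:,1]>-.28)&(P[:,1]<0)
    q=P[m]; w=(q[:,:2]-[.5398,-.125])@np.c_[cx,cy]; print('tab',m.sum(),w.min(0),w.max(0),np.percentile(q[:,2],[.5,99.5]))
E
```

```text
[ 0.54590805 -0.13433033  0.13822305] [-0.56739462  0.0113587  -3.54682233] 0.11272540349443547 togo [0.02074924 0.02565056 0.06951595]
tab 475 [-0.03987082 -0.08085329] [0.04149603 0.0951536 ] [0.01638539 0.15491609]
```

servo_tool(xyz=[[0,0.008,0.024],[0,0.012,0.036],[0,0.016,0.048],[0,0.02,0.06],[0,0.02,0.06]], delta_rot=[[0,0,0],[0,0,0],[0,0,0],[0,0,0],[0,0,0]], fingers=[1,1,1,1,1])

```text
t: 12.8
tool_pos: [0.5458, -0.1346, 0.1328]
eef_rot: [-2.141, -1.945, 0.308]
contact_force: [-0.7, -0.7, -3.4]
finger_gap: 0.112
gripper_force: 30.0
```

servo_tool(xyz=[[0,0.004,0.012],[0,0.004,0.012]], delta_rot=[[0,0,0],[0,0,0]], fingers=[1,1])

```text
t: 13.0
tool_pos: [0.5461, -0.1346, 0.1325]
eef_rot: [-2.142, -1.946, 0.308]
contact_force: [0.3, -0.6, 1.2]
finger_gap: 0.11
gripper_force: 30.0
```

servo_tool(xyz=[[0,0.011,-0.008],[0,0.023,-0.012],[0,0.035,-0.016],[0,0.047,-0.02],[0,0.047,-0.02]], delta_rot=[[0,0,0],[0,0,0],[0,0,0],[0,0,0],[0,0,0]], fingers=[1,1,1,1,1])

```text
t: 13.5
tool_pos: [0.5492, -0.1348, 0.1321]
eef_rot: [-2.14, -1.944, 0.31]
contact_force: [-3.3, -0.9, 1.6]
finger_gap: 0.107
gripper_force: 30.1
```

servo_tool(xyz=[[0,0.012,-0.004],[0,0.012,-0.004]], delta_rot=[[0,0,0],[0,0,0]], fingers=[1,1])

```text
t: 13.7
tool_pos: [0.5508, -0.1349, 0.1321]
eef_rot: [-2.141, -1.945, 0.308]
contact_force: [-2.6, -0.1, 1.1]
finger_gap: 0.112
gripper_force: 30.1
```

servo_tool(xyz=[[0,0.012,-0.004],[0,0.012,-0.004]], delta_rot=[[0,0,0],[0,0,0]], fingers=[1,1])

```text
t: 13.9
tool_pos: [0.552, -0.135, 0.1322]
eef_rot: [-2.141, -1.946, 0.308]
contact_force: [-3.1, 0.5, 0.1]
finger_gap: 0.115
gripper_force: 30.1
```

servo_tool(xyz=[[0,0.012,-0.004],[0,0.012,-0.004]], delta_rot=[[0,0,0],[0,0,0]], fingers=[1,1])

```text
t: 14.1
tool_pos: [0.5526, -0.1351, 0.1322]
eef_rot: [-2.141, -1.945, 0.309]
contact_force: [-3.3, 0.7, 0.9]
finger_gap: 0.114
gripper_force: 30.1
```

servo_tool(xyz=[[0,0.012,-0.004],[0,0.012,-0.004]], delta_rot=[[0,0,0],[0,0,0]], fingers=[1,1])

```text
t: 14.3
tool_pos: [0.5527, -0.1351, 0.1321]
eef_rot: [-2.139, -1.944, 0.311]
contact_force: [-6.1, 0.8, 1.1]
finger_gap: 0.114
gripper_force: 30.1
```

servo_tool(xyz=[[0,0.012,-0.004],[0,0.012,-0.004]], delta_rot=[[0,0,0],[0,0,0]], fingers=[1,1])

```text
t: 14.5
tool_pos: [0.5529, -0.1351, 0.1321]
eef_rot: [-2.138, -1.942, 0.313]
contact_force: [-8.3, 0.8, 2.7]
finger_gap: 0.117
gripper_force: 30.0
```

servo_tool(xyz=[[0,-0.012,0.004],[0,-0.012,0.004],[0,-0.012,0.004],[0,-0.012,0.004],[0,-0.012,0.004],[0,-0.012,0.004]], delta_rot=[[0,0,0],[0,0,0],[0,0,0],[0,0,0],[0,0,0],[0,0,0]], fingers=[0.88,0.83,0.75,0.65,0.6,0.6])

```text
t: 15.1
tool_pos: [0.5545, -0.1354, 0.1323]
eef_rot: [-2.142, -1.946, 0.307]
contact_force: [-0.1, -0.7, 1.0]
finger_gap: 0.379
gripper_force: 0.0
```

servo_tool(xyz=[[0,0,-0.15],[0,0,-0.4],[0,0,-0.8],[0,0,-1],[0,0,-1]], delta_rot=[[0,0,0],[0,0,0],[0,0,0],[0,0,0],[0,0,0]], fingers=[0.6,0.6,0.6,0.6,0.6])

```text
t: 15.6
tool_pos: [0.581, -0.1375, 0.2114]
eef_rot: [-2.146, -1.949, 0.302]
contact_force: [-0.2, 0.1, -0.3]
finger_gap: 0.397
gripper_force: 0.0
```

servo_tool(xyz=[[0,0,0],[0,0,0],[0,0,0],[0,0,0]], delta_rot=[[-0.05,0,0],[-0.1,0,0],[-0.15,0,0],[-0.15,0,0]], fingers=[0.5,0.5,0.5,0.5])

```text
t: 16.0
tool_pos: [0.5755, -0.1377, 0.208]
eef_rot: [-2.325, -2.112, 0.004]
contact_force: [0.3, -0.7, -0.6]
finger_gap: 0.502
gripper_force: 0.0
```

```bash
python3 - <<'E'
from h import *
s=bot.get_state();print(s['tool_pos'],s['eef_rot'],s['contact_force'],s['finger_gap'])
d=cam('side'); P=cloud(d).reshape(-1,3); b,g,r=d['pixels'].reshape(-1,3).astype(int).T
cx=np.array([.9952,-.0976]); cy=np.array([.0976,.9952])
m=(b>r+40)&(P[:,2]<.2)&(P[:,0]>.4)&(P[:,0]<.62)&(P[:,1]>-.28)&(P[:,1]<0)
q=P[m]; w=(q[:,:2]-[.5398,-.125])@np.c_[cx,cy]; print('tab',m.sum(),w.min(0),w.max(0),np.percentile(q[:,2],[.5,99.5]))
cv2.imwrite('pics/e.png',cv2.resize(d['pixels'][80:260,190:340],None,fx=3,fy=3))
E
```

```text
[ 0.57545462 -0.13770482  0.20804462] [-2.32482928 -2.11188384  0.00423545] [ 0.34661406 -0.73095209 -0.61358102] 0.5016394503023557
tab 531 [-0.03711633 -0.08961323] [0.01760857 0.09519354] [0.01064116 0.13556012]
```

View pics/e.png

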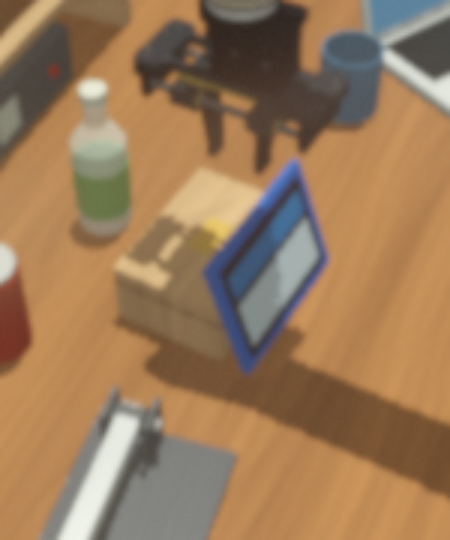

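Pixel (265,265) shows the tablet leaning back on the chest, bottom edge on the desk and screen facing out, with the gripper clear. Next is the latch.

servo_tool(xyz=[[0.5,-0.08,-0.2],[1,-0.16,-0.2],[1,-0.16,-0.2]], delta_rot=[[0,0,0],[0,0,0],[0,0,0]], fingers=[0.5,0.5,0.5])

```text
t: 16.35
tool_pos: [0.5741, -0.0492, 0.225]
eef_rot: [-2.312, -2.122, -0.004]
contact_force: [-0.1, 0.5, -0.5]
finger_gap: 0.504
gripper_force: 0.0
```

servo_tool(xyz=[[0.5,-0.08,0],[1,-0.16,0],[1,-0.16,0]], delta_rot=[[0,0,0],[0,0,0],[0,0,0]], fingers=[0.5,0.5,0.5])

```text
t: 16.65
tool_pos: [0.5682, 0.0314, 0.2244]
eef_rot: [-2.311, -2.121, -0.003]
contact_force: [0.6, -0.3, -1.3]
finger_gap: 0.499
gripper_force: 0.0
```

servo_tool(xyz=[[0.5,-0.08,0],[1,-0.16,0],[1,-0.16,0]], delta_rot=[[0,0,0],[0,0,0],[0,0,0]], fingers=[0.5,0.5,0.5])

```text
t: 16.95
tool_pos: [0.5627, 0.112, 0.2244]
eef_rot: [-2.312, -2.121, -0.003]
contact_force: [0.0, 0.1, 0.7]
finger_gap: 0.497
gripper_force: 0.0
```

servo_tool(xyz=[[0.5,-0.08,0],[1,-0.16,0],[1,-0.16,0]], delta_rot=[[0,0,0],[0,0,0],[0,0,0]], fingers=[0.5,0.5,0.5])

```text
t: 17.25
tool_pos: [0.5571, 0.1925, 0.2243]
eef_rot: [-2.312, -2.12, -0.003]
contact_force: [-1.4, 0.9, -0.5]
finger_gap: 0.501
gripper_force: 0.0
```

servo_tool(xyz=[[0.5,-0.08,0],[0.6,-0.16,0],[0.6,-0.16,0]], delta_rot=[[0,0,-0.05],[0,0,-0.104],[0,0,-0.104]], fingers=[0.5,0.5,0.5])

```text
t: 17.55
tool_pos: [0.5496, 0.2364, 0.2238]
eef_rot: [-2.076, -2.355, 0.002]
contact_force: [-0.6, -0.1, -1.0]
finger_gap: 0.5
gripper_force: 0.0
```

```bash
python3 - <<'E'
from h import *
s=bot.get_state();print(s['tool_pos'],s['eef_rot'],togo([.555,.303,.104]))
for n in('top','side'):
    d=cam(n,n+'f.png'); P=cloud(d).reshape(-1,3); b,g,r=d['pixels'].reshape(-1,3).astype(int).T
    B=(P[:,0]>.5)&(P[:,0]<.62)&(P[:,1]>.2)&(P[:,1]<.4)
    m=B&(r>b+60)&(r>g+60)&(P[:,2]>.112)&(P[:,2]<.128)
    if m.sum()>4: print(n,m.sum(),cv2.minAreaRect(P[m][:,:2].astype(np.float32)),P[m].mean(0))
    m=B&(r>b+60)&(g>b+50)&(P[:,2]>.064)&(P[:,2]<.076)
    if m.sum()>4: print('yellow',m.sum(),cv2.minAreaRect(P[m][:,:2].astype(np.float32)))
E
```

```text
[0.54956674 0.23643772 0.22375997] [-2.07640751e+00 -2.35479695e+00  1.51505501e-03] [0.81560611 0.17465833 1.49738875]
side 53 ((0.5530774593353271, 0.3041127324104309), (0.010575314052402973, 0.022855494171380997), 3.815441370010376) [0.55197328 0.30546414 0.12166104]
yellow 206 ((0.5537179112434387, 0.30332329869270325), (0.04726951941847801, 0.0557471327483654), 7.625400066375732)
```

servo_tool(xyz=[[0.5,0.1,0.1],[0.82,0.17,0.5],[0.82,0.17,0.7],[0.82,0.17,0.7]], delta_rot=[[0,0,0],[0,0,0],[0,0,0],[0,0,0]], fingers=[0.5,0.5,0.5,0.5])

```text
t: 18.05
tool_pos: [0.555, 0.2986, 0.165]
eef_rot: [-2.084, -2.35, 0.011]
contact_force: [0.0, -1.9, 0.1]
finger_gap: 0.499
gripper_force: 0.0
```

servo_tool(xyz=[[0,0,0.3],[0,0,0.55],[0,0,0.7],[0,0,0.79],[0,0,0.79],[0,0,0.79]], delta_rot=[[0,0,0],[0,0,0],[0,0,0],[0,0,0],[0,0,0],[0,0,0]], fingers=[0.5,0.5,0.5,0.5,0.5,0.5])

```text
t: 18.65
tool_pos: [0.5562, 0.3015, 0.106]
eef_rot: [2.082, 2.351, 0.002]
contact_force: [0.0, 0.1, 0.2]
finger_gap: 0.5
gripper_force: 0.0
```

servo_tool(xyz=[[0,0,0],[0,0,0],[0,0,0],[0,0,0],[0,0,0],[0,0,0],[0,0,0]], delta_rot=[[0,0,0],[0,0,0],[0,0,0],[0,0,0],[0,0,0],[0,0,0],[0,0,0]], fingers=[0.6,0.7,0.8,0.9,1,1,1])

```text
t: 19.35
tool_pos: [0.5553, 0.3016, 0.1052]
eef_rot: [-2.082, -2.353, 0.001]
contact_force: [-1.2, -0.3, 1.6]
finger_gap: 0.135
gripper_force: 30.0
```

```bash
python3 - <<'E'
from h import *
s=bot.get_state();print(s['tool_pos'],R.from_rotvec(s['eef_rot']).as_matrix().round(3).tolist(),s['contact_force'],s['finger_gap'])
d=cam('side')
cv2.imwrite('pics/g.png',cv2.resize(d['pixels'][195:340,130:290],None,fx=3.5,fy=3.5))
E
```

```text
[0.55532761 0.30155065 0.10515075] [[-0.122, 0.993, -0.0], [0.993, 0.122, -0.0], [-0.0, -0.0, -1.0]] [-1.153215   -0.30835031  1.60126928] 0.13452609139065574
```

View pics/g.png

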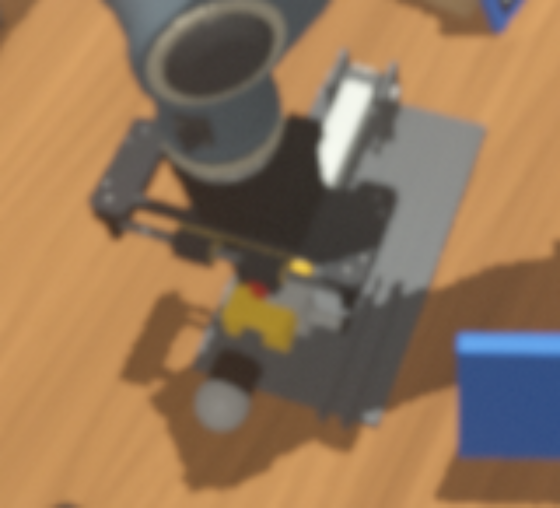

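Pixel (258,290) shows the red tab between the fingers. Now I pull it towards the slot.

servo_tool(xyz=[[0,-0.03,0],[0,-0.06,0],[0,-0.09,0],[0,-0.12,0],[0,-0.15,0],[0,-0.15,0],[0,-0.15,0]], delta_rot=[[0,0,0],[0,0,0],[0,0,0],[0,0,0],[0,0,0],[0,0,0],[0,0,0]], fingers=[1,1,1,1,1,1,1])

```text
t: 20.1
tool_pos: [0.5454, 0.3003, 0.1052]
eef_rot: [2.081, 2.351, 0.006]
contact_force: [6.7, 1.8, -3.5]
finger_gap: 0.136
gripper_force: 30.0
```

servo_tool(xyz=[[0,-0.025,0],[0,-0.028,0],[0,-0.028,0]], delta_rot=[[0,0,0],[0,0,0],[0,0,0]], fingers=[1,1,1])

```text
t: 20.4
tool_pos: [0.5435, 0.3, 0.1052]
eef_rot: [2.081, 2.351, 0.007]
contact_force: [7.1, 2.1, -3.9]
finger_gap: 0.138
gripper_force: 30.0
```

servo_tool(xyz=[[-0.02,0,-0.074],[-0.041,0,-0.148],[-0.066,0,-0.22],[-0.091,0,-0.293],[-0.091,0,-0.293],[-0.091,0,-0.293]], delta_rot=[[0,0.0143,0],[0,0.0286,0],[0,0.043,0],[0,0.0573,0],[0,0.0573,0],[0,0.0573,0]], fingers=[1,1,1,1,1,1])

```text
t: 21.0
tool_pos: [0.5445, 0.2927, 0.1289]
eef_rot: [-2.023, -2.283, -0.129]
contact_force: [7.3, 2.2, -5.7]
finger_gap: 0.138
gripper_force: 30.0
```

```bash
python3 - <<'E'
from h import *
s=bot.get_state();print(s['tool_pos'],R.from_rotvec(s['eef_rot']).as_matrix().round(3).tolist(),s['contact_force'],s['moment'],s['finger_gap'],s['joints'])
d=cam('side'); P=cloud(d).reshape(-1,3); b,g,r=d['pixels'].reshape(-1,3).astype(int).T
m=(P[:,0]>.5)&(P[:,0]<.62)&(P[:,1]>.2)&(P[:,1]<.42)&(r>b+60)&(g>b+50)&(P[:,2]>.03)
print(m.sum(),np.percentile(P[m],[5,50,95],axis=0))
E
```

```text
[0.54448036 0.29266914 0.12891972] [[-0.12, 0.993, -0.01], [0.985, 0.12, 0.121], [0.122, 0.005, -0.993]] [ 7.34713062  2.18532736 -5.694118  ] [ 0.28754994 -1.59552632 -0.17661346] 0.13774758255326805 [-0.014007    0.57159345 -0.68301678  1.78844036  0.32432374  0.85340159
 -0.69254997]
297 [[0.52896355 0.29489008 0.07370926]
 [0.55347019 0.31649472 0.09513582]
 [0.57573095 0.32948089 0.09907939]]
```

servo_tool(xyz=[[-0.02,0,-0.074],[-0.041,0,-0.148],[-0.066,0,-0.22],[-0.091,0,-0.293],[-0.12,0,-0.364],[-0.15,0,-0.434],[-0.183,0,-0.503],[-0.217,0,-0.572],[-0.254,0,-0.64],[-0.292,0,-0.706],[-0.292,0,-0.706],[-0.292,0,-0.706],[-0.292,0,-0.706]], delta_rot=[[0,0.0143,0],[0,0.0286,0],[0,0.043,0],[0,0.0573,0],[0,0.0716,0],[0,0.0859,0],[0,0.1003,0],[0,0.1146,0],[0,0.1289,0],[0,0.1432,0],[0,0.1432,0],[0,0.1432,0],[0,0.1432,0]], fingers=[1,1,1,1,1,1,1,1,1,1,1,1,1])

```text
t: 22.35
tool_pos: [0.5481, 0.2629, 0.1822]
eef_rot: [-1.859, -2.097, -0.402]
contact_force: [7.5, 3.1, -4.1]
finger_gap: 0.138
gripper_force: 30.0
```

```bash
python3 - <<'E'
from h import *
s=bot.get_state();print(s['tool_pos'],R.from_rotvec(s['eef_rot']).as_matrix().round(3).tolist(),s['contact_force'],s['finger_gap'],s['joints'])
d=cam('side'); P=cloud(d).reshape(-1,3); b,g,r=d['pixels'].reshape(-1,3).astype(int).T
m=(P[:,0]>.5)&(P[:,0]<.62)&(P[:,1]>.2)&(P[:,1]<.42)&(r>b+60)&(g>b+50)&(P[:,2]>.03)
print(m.sum(),np.percentile(P[m],[5,50,95],axis=0))
cv2.imwrite('pics/h.png',cv2.resize(d['pixels'][80:380,130:400],None,fx=2,fy=2))
E
```

```text
[0.5481163  0.26292492 0.18221105] [[-0.11, 0.993, -0.045], [0.906, 0.119, 0.407], [0.409, 0.005, -0.913]] [ 7.50602693  3.05300573 -4.13456515] 0.13752902097170192 [ 0.3419645   0.57114424 -0.91452925  1.81714064  0.06619164  0.80003296
 -0.3758696 ]
374 [[0.53106378 0.26867207 0.13355284]
 [0.55251505 0.29897702 0.15478426]
 [0.57814697 0.31391929 0.16331097]]
```

View pics/h.png

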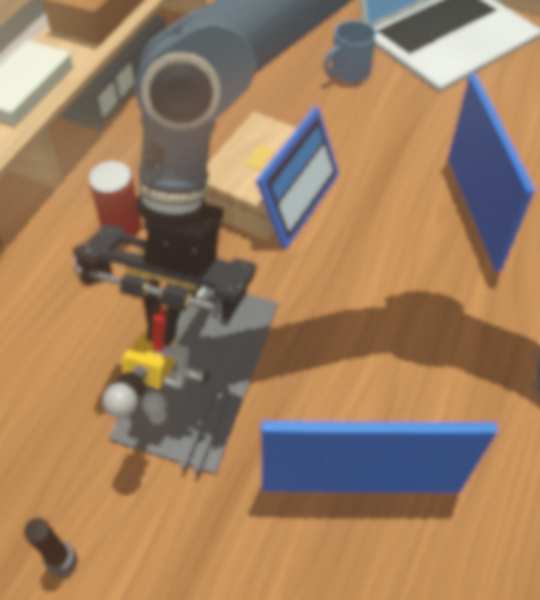

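Pixel (150,355) shows the yellow coupler held about 8 cm up with the latch still pulled. The tablet at (300,180) leans on the chest and the other things have not moved.

```bash
python3 -c "
from workcell import bot
print(bot.sign_off())"
```

```text
the job is handed in; nothing more can be done
None
```

The job is handed in at about 22 s of the 58 s allowed: the tablet leans against the chest front with its screen out, and the arm holds the boom's coupler about 8 cm up with the latch pulled.

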